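# Line up the flavouring bottles in the bottle rack

## Robot

A 6-joint arm with a two-finger parallel gripper is mounted at the origin on a cart in front of the work surface, level with it; the furniture and walls round the work are solid. World frame = base frame: x ahead of the robot, y to its left, z up, the work surface at z = 0. Lengths are in m, angles in rad, forces in N, time in s.
With the tool pointing down it reaches from about 0.35 to 1 m from the base axis. Payload 7.1 kg.
Tool frame: the origin (TCP) lies between the finger pads; the fingertips stand 22 mm ahead of it and the grasp point (between the pads) lies 3 mm ahead of it; z points along the fingers, y is the line along which they close (so a half turn about z gives the same grasp; the last joint's range is limited). The gripper opens to 85 mm and grips with 20 to 120 N. Pads are 22 mm wide; open, the fingers measure 114 mm over their backs; the gripper's body (76 mm by 85 mm) begins 54 mm behind the grasp point. The pads swing forward as they close: fully open they stand 13 mm farther back than shut.
Start: joints at [-1.27, 0.423, 1.63, -0, 1.089, -0.019], TCP at [0.197, -0.593, 0.231] pointing down, gripper open.
Joint ranges: [-3, 3], [-0.9, 2.11], [0.09, 2.58], [-1.31, 4.45], [0.11, 2.69], [-2.54, 2.54]. Speed limits (rad/s): [2.39, 2.39, 3.01, 3.14, 3.14, 3.14].

## Interface

Orientations are given as a rotation vector (axis times angle).
In Python, from rig import manip gives the robot as it stands. The module is installed in compiled form; this text tells all that it offers. Calls block until the motion is done:
- manip.move_to(position, orientation): joint-space move of the TCP to a pose.
- manip.servo_line(position, orientation=None, rate=0.15): straight line of the TCP; orientation=None keeps the orientation; rate is the mean speed in m/s.
- manip.set_joints(angles): joint-space move.
- manip.command_gripper(opening, f_grip=None): finger opening in m; f_grip is the grip in N (None keeps the last); returns when the fingers have stopped.
- manip.hold(seconds).
- manip.solve_ik(position, orientation): joint angles nearest the present ones, or None.
- manip.camera(name): name is "side" or "top" or "wrist"; returns a dict with "image" (420x560x3 uint8, red, green, blue), "fx", "fy", "cx", "cy" (pixels), "k1" (the pictures are not rectified: a ray, as slopes to the right and down, at radius r is drawn at 1 + k1 r^2 times it, then the intrinsics apply), "cam_to_world" (4x4, takes a point from camera to world coordinates); the wrist camera has in their place "mount" (4x4, takes a point from camera to tool coordinates, whose origin is the TCP and whose axes are the flange's). Camera axes: x right, y down, z forward; pixel columns grow to the right and rows downward; lengths in m; the calibration is good to about 2 mm. A picture is of the moment at which its call begins: read the wrist's pose just before it. There is no depth.
A pose or a line that the arm cannot do raises manip.IKError and nothing moves.
- manip.sign_off(): hands the job in; it is judged then, once.
Readings, each from a call of its own:
- manip.get_time(): time.
- manip.get_joint_positions(): joint angles.
- manip.get_joint_vel(): joint speeds.
- manip.get_tau(): joint torques, N m.
- manip.get_position(): TCP position.
- manip.get_ee_rot(): TCP orientation.
- manip.get_contact_force(): force on the tool from outside, world axes, zero at the start.
- manip.get_torque(): the same for the moment, N m.
- manip.get_width(): finger opening in m.
- manip.get_grip_force(): force on a finger pad.
Only numpy, scipy, OpenCV 4.12 (cv2) and the standard library are available. Lean on these libraries where they do the work, as an engineer would, in place of code of your own. Each camera call takes 0.05 s, during which the arm holds its last target. There are 200 camera calls.

## Task

Put the red, yellow and green flavouring bottles back in the wooden rack, each standing upright and centred on the spot of its own colour on the lower shelf, so that they make one neat row with the blue bottle that is already there. Keep the bottles upright all the way, do not push against the rack with the arm, and leave the blue bottle, the honey jar and the glass mug where they stand.

Things in the scene. Friction and masses are not known exactly. Their poses are not given: they have to be found in the camera images.
- rack: Fixed wooden two-tier bottle rack, 150 mm deep, 334 wide, 216 high. Origin: on the table top, below the middle of the row of coloured spots; x points away from the robot into the rack, y along the row to the left, z up. Side cheeks: inner faces at y = +-155 mm, only 50 mm high in front of x = 3 mm, 216 mm behind it. A timer and an egg are fixed on the upper shelf and reach z = 212 mm.
- rack_shelf (a point): Centre of the front edge of the rack's lower shelf, on its top (x = -40, z = 18 mm in the rack's frame; same axes). The shelf is level and runs 150 mm back from here; a stop strip 22 mm high stands on it at rack x = 38 to 48 mm, behind the bottles. Nothing is above the shelf in front of rack x = 3 mm.
- rack_board (a point): Middle of the lower front edge of the upper shelf's front board (rack x = 3, z = 150 mm; same axes). The board is 12 mm thick and reaches up to z = 215 mm, the upper shelf lies behind it. A gripper pointing straight down over a spot hits this board; one leaning back to the robot (fingers forward and down, about 30 degrees or more from vertical) has room.
- spot_red: Round red spot, 58 mm across (a mere marking), on the lower shelf of the rack, with a small red tab on the shelf's front edge before it. Origin: centre of the spot, on the shelf's top (18 mm above the table). The four spots lie in one row along the rack's y axis, 70 mm apart, in an order that changes; the outermost are 50 mm from the cheeks.
- spot_yellow: Round yellow spot, 58 mm across (a mere marking), on the lower shelf of the rack, with a small yellow tab on the shelf's front edge before it. Origin: centre of the spot, on the shelf's top (18 mm above the table). The four spots lie in one row along the rack's y axis, 70 mm apart, in an order that changes; the outermost are 50 mm from the cheeks.
- spot_green: Round green spot, 58 mm across (a mere marking), on the lower shelf of the rack, with a small green tab on the shelf's front edge before it. Origin: centre of the spot, on the shelf's top (18 mm above the table). The four spots lie in one row along the rack's y axis, 70 mm apart, in an order that changes; the outermost are 50 mm from the cheeks.
- spot_blue: Round blue spot, 58 mm across (a mere marking), on the lower shelf of the rack, with a small blue tab on the shelf's front edge before it. Origin: centre of the spot, on the shelf's top (18 mm above the table). The four spots lie in one row along the rack's y axis, 70 mm apart, in an order that changes; the outermost are 50 mm from the cheeks.
- bottle_red: Sealed amber flavouring bottle with red cap and red label band, about 0.16 kg, round. Body 60 mm across from 0 to 60 mm height, shoulder narrowing up to 76 mm, cap 32 mm across from 78 to 115 mm height (grip it by the cap, fingers above the shoulder). Origin: centre of its underside, z up. It starts upright on the table between the robot and the rack.
- bottle_yellow: Sealed amber flavouring bottle with yellow cap and yellow label band, about 0.16 kg, round. Body 60 mm across from 0 to 60 mm height, shoulder narrowing up to 76 mm, cap 32 mm across from 78 to 115 mm height (grip it by the cap, fingers above the shoulder). Origin: centre of its underside, z up. It starts upright on the table between the robot and the rack.
- bottle_green: Sealed amber flavouring bottle with green cap and green label band, about 0.16 kg, round. Body 60 mm across from 0 to 60 mm height, shoulder narrowing up to 76 mm, cap 32 mm across from 78 to 115 mm height (grip it by the cap, fingers above the shoulder). Origin: centre of its underside, z up. It starts upright on the table between the robot and the rack.
- bottle_blue: Sealed amber flavouring bottle with blue cap and blue label band, about 0.16 kg, round. Body 60 mm across from 0 to 60 mm height, shoulder narrowing up to 76 mm, cap 32 mm across from 78 to 115 mm height (grip it by the cap, fingers above the shoulder). Origin: centre of its underside, z up. It already stands on its own blue spot.
- honey_jar: Honey jar with a gold lid, 77 mm across, 120 mm high, standing loose among the bottles; leave it alone. Origin: centre of its underside, z up.
- glass_mug: Clear glass mug, loose among the bottles; leave it alone. 100 mm high; its round body is 77 mm across with its axis at y = +20 mm in the mug's frame, the handle reaches to y = -58 mm. Origin: centre of its outline at the underside, z up.
Not all that is in view belongs to the job. Leave any pink look-alike of the bottle_yellow alone. Leave any turquoise look-alike of the bottle_red alone.

How it is judged:
By the outcome, as a careful person would: the job done as asked, in the order asked, and still so for the second after the job is handed in, with the robot touching nothing.
It also fails if it takes over 66 s, if anything falls off the work surface, if the arm or the gripper's body presses on something with over 40 N, if the wrist force passes 120 N, or if a joint passes its speed limit or range.

## Working session

There is one attempt and no reset: what is moved stays moved. The work goes in short steps, each a Python script; the robot and the scene stay as the last script left them, time stands still between calls to the robot, and variables do not carry over. Pictures are saved under pics/ and viewed, at most 10 in all, crops included, and the job is handed in when it is done.

```bash
mkdir -p pics; python3 - <<'E'
from rig import manip
import cv2,numpy as np
for n in("top","side"):
    c=manip.camera(n); cv2.imwrite(f"pics/{n}0.png",cv2.resize(c["image"][:,:,::-1],(784,588),interpolation=cv2.INTER_CUBIC))
    np.savez(f"{n}0.npz",**c)
    print(n,c["fx"],c["fy"],c["cx"],c["cy"],c["k1"],np.round(c["cam_to_world"],3).tolist())
print(manip.get_position(),manip.get_ee_rot(),manip.get_time())
E
```

```text
top 537.1839330509054 537.1839330509054 279.63172117366435 208.93756675275927 0.012155965891663983 [[0.341, -0.919, 0.199, 0.177], [-0.94, -0.332, 0.077, -0.184], [-0.005, -0.213, -0.977, 1.643], [0.0, 0.0, 0.0, 1.0]]
side 473.228873611509 473.228873611509 272.9024458503215 209.21165922220433 0.0177396211369078 [[-0.75, -0.55, 0.368, 0.055], [-0.662, 0.613, -0.432, 0.455], [0.013, -0.567, -0.823, 1.102], [0.0, 0.0, 0.0, 1.0]]
[ 0.19636033 -0.59284511  0.23063437] [-3.10019646e+00 -4.99982473e-01  3.16662851e-04] 0.1
```

View pics/top0.png

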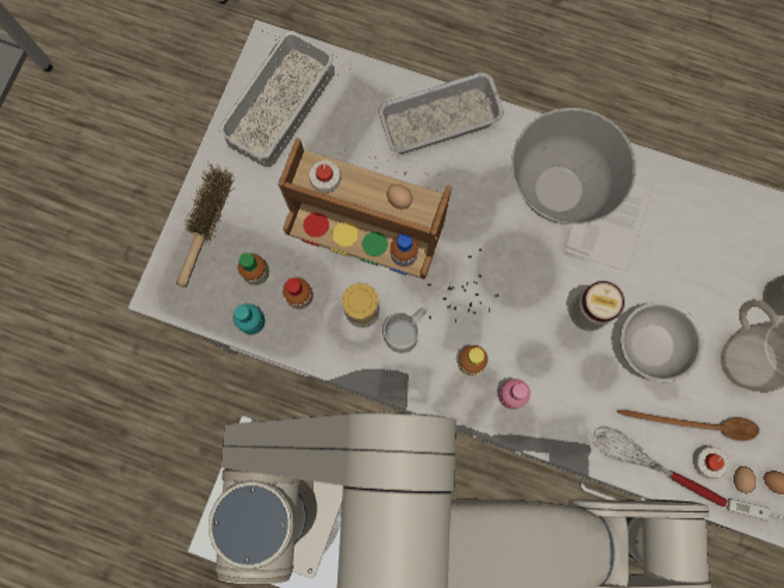

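View pics/side0.png

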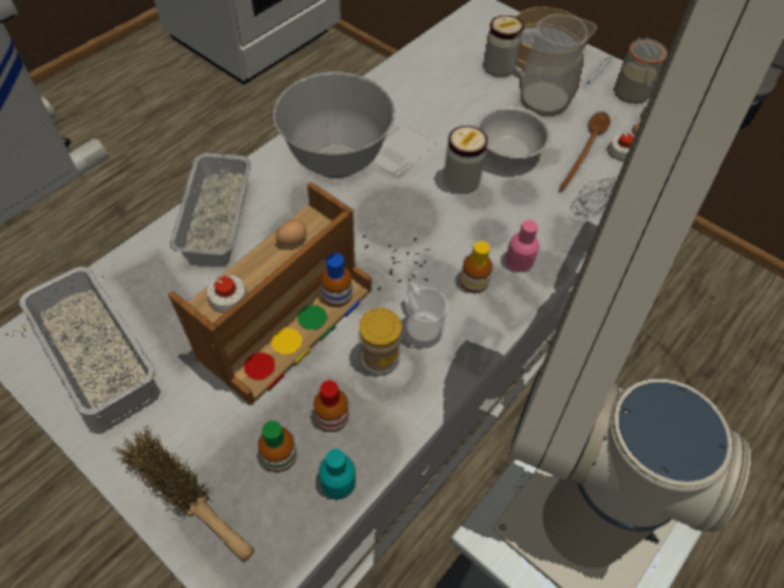

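Top view (784 px scale): red bottle cap (292,286) and green (247,260) on the left, yellow (477,354) on the right. Things that could be mistaken for them: turquoise (247,312) for red, pink (517,392) for yellow, the honey lid (361,300), the timer's red button (324,172), and the spots red (316,224), yellow (345,235), green (374,244). Blue bottle is at (404,242) and the mug at (402,330). I'm choosing the three amber bottles, and checking them in crops.

```bash
cat > h.py <<'E'
import numpy as np,cv2
def ray(c,uv):
    K=np.array([[c["fx"],0,c["cx"]],[0,c["fy"],c["cy"]],[0,0,1.]])
    p=cv2.undistortPoints(np.array([[uv]],float),K,np.array([float(c["k1"]),0,0,0]))[0,0]
    T=c["cam_to_world"]; return T[:3,3],T[:3,:3]@np.array([*p,1.])
def atz(c,uv,z):
    o,d=ray(c,uv); return o+d*(z-o[2])/d[2]
def px(c,P):
    T=np.linalg.inv(c["cam_to_world"]); q=T[:3,:3]@np.array(P)+T[:3,3]; s=q[:2]/q[2]
    s=s*(1+c["k1"]*(s@s)); return np.array([c["fx"]*s[0]+c["cx"],c["fy"]*s[1]+c["cy"]])
E
python3 - <<'E'
import numpy as np,cv2
for n,(x,y,w,h,s) in {"top":(160,150,220,140,3.6),"side":(160,170,230,190,3.1)}.items():
    im=np.load(n+"0.npz")["image"][y:y+h,x:x+w,::-1]
    im=cv2.resize(im,None,fx=s,fy=s,interpolation=cv2.INTER_CUBIC); cv2.imwrite(f"pics/{n}c.png",im); print(im.shape)
E
```

```text
(504, 792, 3)
(589, 713, 3)
```

View pics/topc.png

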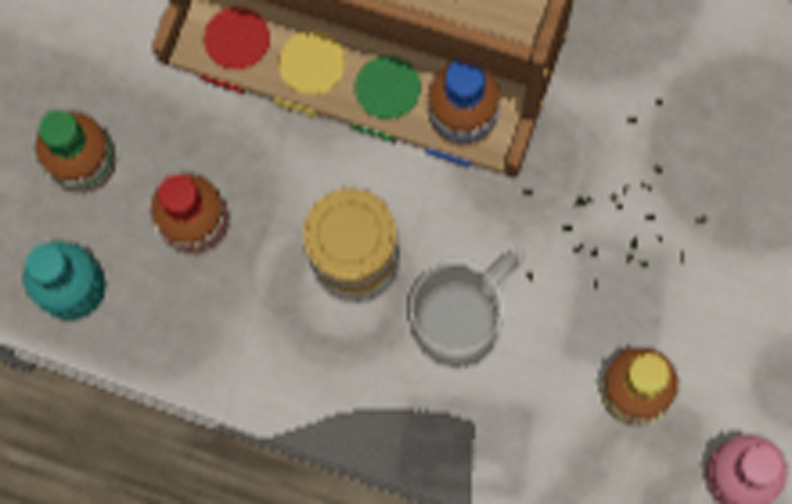

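View pics/sidec.png

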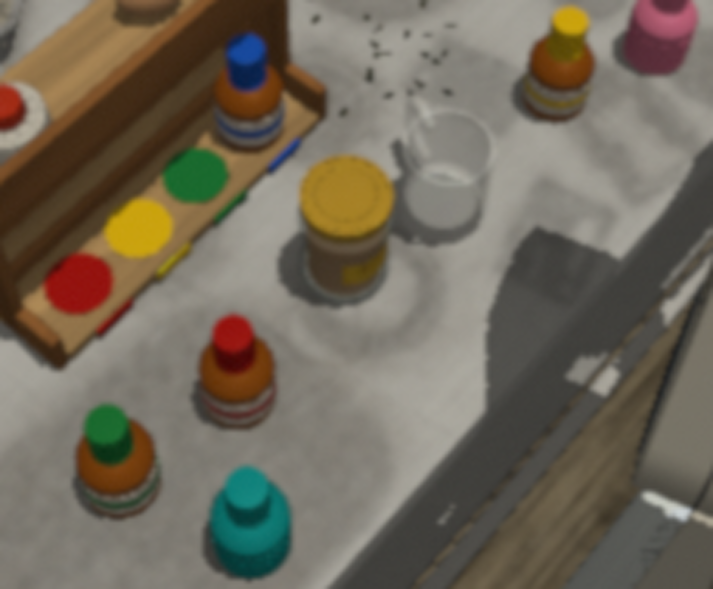

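The crops confirm the amber bottles. In the top crop the caps are green (61,130), red (178,195), yellow (651,374), blue (466,80), and the spots red (237,38), yellow (311,63), green (388,87). In the side crop the caps are green (108,425), red (234,335), yellow (570,22). Next: colour masks seeded at these points, fitted to cap and spot models in both views.

```bash
cat > fit.py <<'E'
import numpy as np,cv2
from scipy.optimize import least_squares
from h import *
C={n:dict(np.load(n+"0.npz")) for n in("top","side")}
off={"top":(160,150,3.6),"side":(160,170,3.1)}
a=np.linspace(0,2*np.pi,40,endpoint=False); cir=np.c_[np.cos(a),np.sin(a)]
def mask(n,seed,t=9):
    x,y,s=off[n]; u=np.array([seed[0]/s+x,seed[1]/s+y])
    im=C[n]["image"]; hsv=cv2.cvtColor(im,cv2.COLOR_RGB2HSV).astype(int); q=hsv[int(round(u[1])),int(round(u[0]))]
    dh=np.abs((hsv[...,0]-q[0]+90)%180-90)
    m=((dh<t)&(hsv[...,1]>.6*q[1])&(hsv[...,2]>60)).astype(np.uint8)
    yy,xx=np.indices(m.shape); m[(xx-u[0])**2+(yy-u[1])**2>16**2]=0
    k,l,st,ce=cv2.connectedComponentsWithStats(m,connectivity=4)
    i=l[int(round(u[1])),int(round(u[0]))]; return ce[i],st[i]
def cen(c,pts):
    h=cv2.convexHull(np.array([px(c,p) for p in pts],np.float32)); M=cv2.moments(h); return np.array([M["m10"],M["m01"]])/M["m00"],M["m00"]
def model(xy,kind):
    r,zs={"cap":(.016,(.078,.115)),"capS":(.016,(.096,.133)),"spot":(.029,(.018,))}[kind]
    return [[xy[0]+r*p[0],xy[1]+r*p[1],z] for z in zs for p in cir]
def fit(seeds,kind):
    ms={n:mask(n,s) for n,s in seeds.items()}
    out=[]
    for use in [list(ms)]+[[n] for n in ms]:
        r=least_squares(lambda p:np.concatenate([cen(C[n],model(p,kind))[0]-ms[n][0] for n in use]),[.5,.0]); out.append(r.x)
    return out,{n:(ms[n][1][4],round(cen(C[n],model(out[0],kind))[1])) for n in ms}
if __name__=="__main__":
    S={"bred":("cap",(178,195),(234,335)),"bgreen":("cap",(61,130),(108,425)),"byellow":("cap",(651,374),(570,22)),
    "bblue":("capS",(466,80),(248,50)),"sred":("spot",(237,38),(79,284)),"syellow":("spot",(311,63),(140,229)),"sgreen":("spot",(388,87),(196,176))}
    R={}
    for k,(kd,t,s) in S.items():
        o,ar=fit({"top":t,"side":s},kd); R[k]=o[0]; print(k,np.round(o,4).tolist(),ar)
    for p,q in(("sred","syellow"),("syellow","sgreen"),("sgreen","bblue")): print(np.linalg.norm(R[p]-R[q]))
    # honey lid, mug rim rough, cheeks
    x,y,s=off["top"]
    for nm,u,z in(("honey",(350,232),.12),("mugrim",(456,306),.1),("muhandle",(512,258),.09),("turq",(46,265),.115),("pink",(765,463),.115)):
        print(nm,atz(C["top"],(u[0]/s+x,u[1]/s+y),z).round(3))
    print(R); np.savez("R.npz",**R)
E
python3 fit.py
```

```text
bred [[0.434, 0.1379], [0.4331, 0.1359], [0.4345, 0.1391]] {'top': (np.int32(136), 125), 'side': (np.int32(222), 232)}
bgreen [[0.4568, 0.2495], [0.4534, 0.2522], [0.4582, 0.2473]] {'top': (np.int32(91), 131), 'side': (np.int32(143), 250)}
byellow [[0.4241, -0.2682], [0.4246, -0.2699], [0.424, -0.2655]] {'top': (np.int32(132), 119), 'side': (np.int32(206), 191)}
bblue [[0.6015, -0.0517], [0.5994, -0.0515], [0.6032, -0.052]] {'top': (np.int32(107), 126), 'side': (np.int32(177), 200)}
sred [[0.5994, 0.1592], [0.598, 0.159], [0.6005, 0.1593]] {'top': (np.int32(256), 252), 'side': (np.int32(359), 352)}
syellow [[0.5997, 0.0891], [0.5972, 0.0883], [0.6018, 0.0891]] {'top': (np.int32(673), 255), 'side': (np.int32(387), 327)}
sgreen [[0.6022, 0.019], [0.6006, 0.0185], [0.6036, 0.0192]] {'top': (np.int32(232), 257), 'side': (np.int32(244), 303)}
0.0701570497126099
0.07017262041423127
0.07067604329879457
honey [ 0.449 -0.009  0.12 ]
mugrim [ 0.425 -0.108  0.1  ]
muhandle [ 0.479 -0.137  0.09 ]
turq [0.342 0.212 0.115]
pink [ 0.388 -0.379  0.115]
{'bred': array([0.43398176, 0.13793002]), 'bgreen': array([0.45675099, 0.24954635]), 'byellow': array([ 0.42412774, -0.26816499]), 'bblue': array([ 0.60153936, -0.05171641]), 'sred': array([0.59941627, 0.15923995]), 'syellow': array([0.59965594, 0.08908331]), 'sgreen': array([0.60219411, 0.0189566 ])}
```

```bash
sed -i 's/\[...,2\]>60/[...,2]>25/; s/,t=9/,t=12/' fit.py; python3 fit.py | sed -n '2p;4p;6p'
cat > arm.py <<'E'
import numpy as np
from scipy.spatial.transform import Rotation as Rn
from rig import manip
TILT=np.radians(42)
def rot(yaw=0.,half=0):
    z=np.array([np.sin(TILT),0,-np.cos(TILT)]); y=np.array([0,1.,0]) if half else np.array([0,-1.,0])
    M=np.c_[np.cross(y,z),y,z]; return (Rn.from_euler("z",yaw)*Rn.from_matrix(M))
def tcp(g,R,back=0.): return np.array(g)-R.apply([0,0,.003+back])
SP={"red":(.5996,.1594),"yellow":(.6004,.0892),"green":(.6014,.019)}
E
python3 - <<'E'
from arm import *
print(Rn.from_rotvec(manip.get_ee_rot()).as_matrix().round(2).tolist())
B={"red":(.434,.138),"green":(.457,.249),"yellow":(.424,-.268)}
for h in(0,1):
  for k in B:
    for nm,p,yaw in(("pick",(*B[k],.102),0),("pickaz",(*B[k],.102),np.arctan2(B[k][1],B[k][0])),("hi",(*B[k],.3),0),("pl",(*SP[k],.12),0),("plhi",(SP[k][0]-.1,SP[k][1],.27),0)):
        R=rot(yaw,h); q=manip.solve_ik(tcp(p,R),R.as_rotvec()); print(h,k,nm,None if q is None else np.round(q,2))
E
```

```text
bgreen [[0.4524, 0.2499], [0.4514, 0.2492], [0.4533, 0.25]] {'top': (np.int32(115), 131), 'side': (np.int32(199), 251)}
bblue [[0.6013, -0.0515], [0.5994, -0.0515], [0.603, -0.0517]] {'top': (np.int32(107), 126), 'side': (np.int32(179), 200)}
syellow [[0.6009, 0.0889], [0.5999, 0.0885], [0.6018, 0.0891]] {'top': (np.int32(717), 254), 'side': (np.int32(387), 326)}
[[0.95, 0.31, -0.0], [0.31, -0.95, 0.0], [0.0, -0.0, -1.0]]
0 red pick [ 0.5   0.45  2.49  3.78  0.56 -1.75]
0 red pickaz [ 0.26  0.45  2.52  3.08  0.56 -1.56]
0 red hi None
0 red pl [ 0.35  0.49  2.16  4.    0.31 -2.14]
0 red plhi None
0 green pick [ 0.74  0.49  2.31  4.28  0.52 -2.05]
0 green pickaz [ 0.46  0.47  2.39  3.08  0.45 -1.55]
0 green hi None
0 green pl [ 0.02  0.47  2.22  3.19  0.28 -1.6 ]
0 green plhi [ 0.02 -0.02  2.32 -0.14  0.11  1.73]
0 yellow pick [-0.92  0.48  2.33  1.83  0.58 -1.08]
0 yellow pickaz [-0.6   0.46  2.43  3.08  0.48 -1.55]
0 yellow hi [-0.92  0.    2.2   0.98  0.69 -0.05]
0 yellow pl [ 0.19  0.47  2.2   3.61  0.28 -1.88]
0 yellow plhi None
1 red pick [0.5  0.45 2.49 3.78 0.56 1.39]
1 red pickaz [0.26 0.45 2.52 3.08 0.56 1.59]
1 red hi [ 0.5  -0.15  2.33 -0.87  0.43 -0.36]
1 red pl [0.35 0.49 2.16 4.   0.31 1.  ]
1 red plhi [ 0.46  0.04  2.25 -1.08  0.34 -0.17]
1 green pick [0.74 0.49 2.31 4.28 0.52 1.09]
1 green pickaz [0.46 0.47 2.39 3.08 0.45 1.6 ]
1 green hi [ 0.74  0.02  2.19 -0.97  0.58 -0.08]
1 green pl [0.02 0.47 2.22 3.19 0.28 1.54]
1 green plhi [ 0.02 -0.02  2.32 -0.14  0.11 -1.41]
1 yellow pick [-0.92  0.48  2.33  1.83  0.58  2.06]
1 yellow pickaz [-0.6   0.46  2.43  3.08  0.48  1.59]
1 yellow hi None
1 yellow pl [0.19 0.47 2.2  3.61 0.28 1.26]
1 yellow plhi [ 0.25 -0.    2.3  -0.92  0.21 -0.47]
```

```bash
python3 - <<'E'
import arm; from arm import *
pts={"Rpick":(.434,.138,.102,.3),"Rup":(.434,.138,.19,.3),"Rpre":(.55,.159,.19,0),"Rpl":(.6,.159,.12,0),
"Gpick":(.452,.25,.102,.5),"Gup":(.452,.25,.19,.5),"Gpre":(.54,.019,.19,0),"Gpl":(.601,.019,.12,0),
"Ypick":(.424,-.268,.102,-.56),"Yup":(.424,-.268,.19,-.56),"Yvia":(.53,-.2,.19,-.3),"Ypre":(.54,.089,.19,0),"Ypl":(.6,.089,.12,0)}
for t in(45,50,55):
  arm.TILT=np.radians(t)
  for k,(x,y,z,yaw) in pts.items():
    R=rot(yaw,1)
    for b in ((0,.09) if k[1:] in("pick","pl") else (0,)):
      q=manip.solve_ik(tcp((x,y,z),R,b),R.as_rotvec()); print(t,k,b,None if q is None else np.round(q,2))
E
```

```text
45 Rpick 0 [0.27 0.5  2.54 3.1  0.69 1.58]
45 Rpick 0.09 None
45 Rup 0 [0.27 0.14 2.51 3.06 0.3  1.63]
45 Rpre 0 [0.41 0.3  2.25 4.24 0.32 0.79]
45 Rpl 0 [0.36 0.51 2.18 3.87 0.39 1.15]
45 Rpl 0.09 [0.43 0.3  2.28 4.19 0.34 0.86]
45 Gpick 0 [0.47 0.5  2.42 3.1  0.56 1.58]
45 Gpick 0.09 [0.46 0.24 2.53 3.07 0.41 1.61]
45 Gup 0 [0.47 0.22 2.39 3.06 0.25 1.63]
45 Gpre 0 [0.02 0.25 2.34 3.21 0.23 1.52]
45 Gpl 0 [0.02 0.49 2.24 3.18 0.37 1.55]
45 Gpl 0.09 [0.02 0.26 2.35 3.2  0.26 1.53]
45 Ypick 0 [-0.61  0.5   2.45  3.08  0.59  1.59]
45 Ypick 0.09 [-0.62  0.22  2.56  3.04  0.43  1.62]
45 Yup 0 [-0.61  0.2   2.42  3.01  0.27  1.66]
45 Yvia 0 [-0.43  0.28  2.29  2.71  0.23  1.89]
45 Ypre 0 [0.23 0.26 2.32 3.81 0.27 1.09]
45 Ypl 0 [0.2  0.49 2.23 3.53 0.38 1.35]
45 Ypl 0.09 [0.23 0.27 2.33 3.76 0.29 1.13]
50 Rpick 0 [0.26 0.59 2.58 3.11 0.9  1.57]
50 Rpick 0.09 None
50 Rup 0 [0.26 0.2  2.56 3.08 0.49 1.6 ]
50 Rpre 0 [0.43 0.33 2.29 3.98 0.44 1.07]
50 Rpl 0 [0.38 0.54 2.22 3.73 0.53 1.3 ]
50 Rpl 0.09 [0.45 0.35 2.33 3.94 0.49 1.14]
50 Gpick 0 [0.47 0.56 2.45 3.11 0.75 1.58]
50 Gpick 0.09 Non
[... 455 characters left out ...]
.34]
55 Rpick 0 None
55 Rpick 0.09 None
55 Rup 0 None
55 Rpre 0 [0.45 0.37 2.33 3.84 0.59 1.23]
55 Rpl 0 [0.39 0.59 2.25 3.66 0.69 1.39]
55 Rpl 0.09 [0.48 0.41 2.38 3.81 0.66 1.31]
55 Gpick 0 [0.47 0.65 2.48 3.11 0.95 1.57]
55 Gpick 0.09 None
55 Gup 0 [0.47 0.32 2.48 3.09 0.62 1.59]
55 Gpre 0 [0.02 0.34 2.43 3.18 0.59 1.55]
55 Gpl 0 [0.02 0.58 2.31 3.17 0.71 1.56]
55 Gpl 0.09 [0.03 0.39 2.46 3.18 0.67 1.56]
55 Ypick 0 [-0.61  0.65  2.51  3.09  0.99  1.57]
55 Ypick 0.09 None
55 Yup 0 [-0.61  0.31  2.51  3.07  0.64  1.6 ]
55 Yvia 0 [-0.45  0.36  2.38  2.91  0.56  1.68]
55 Ypre 0 [0.26 0.35 2.4  3.53 0.59 1.39]
55 Ypl 0 [0.22 0.58 2.29 3.42 0.7  1.48]
55 Ypl 0.09 [0.27 0.4  2.44 3.5  0.67 1.44]
```

```bash
sed -i 's/radians(42)/radians(46)/' arm.py; cat >> arm.py <<'E'
GH=.102
def mv(p,yaw,line=None,back=0.):
    R=rot(yaw,1); t=tcp(p,R,back)
    if line: manip.servo_line(t,R.as_rotvec(),rate=line)
    else: manip.move_to(t,R.as_rotvec())
    print(np.round(p,3),"t",round(float(manip.get_time()),2),"F",np.round(manip.get_contact_force(),1),"w",round(float(manip.get_width()),4))
def pick(b,yaw,up=.19):
    mv((*b,up),yaw); mv((*b,GH),yaw,.12)
    manip.command_gripper(.02,f_grip=45); print("grip",manip.get_width(),manip.get_grip_force())
    mv((*b,up),yaw,.15)
def place(s,dz=.0):
    z=GH+.018; x,y=s
    mv((x-.045,y,z+.07),0,None); mv((x-.045,y,z+.008),0,.12); mv((x,y,z+.008),0,.08); mv((x,y,z+.001+dz),0,.03)
    manip.command_gripper(.055); manip.hold(.2)
    mv((x,y,z),0,.15,back=.085)
def shot(tag):
    for n in("top","side"): np.savez(f"{n}{tag}.npz",**manip.camera(n))
E
python3 - <<'E'
from arm import *
manip.command_gripper(.06)
manip.set_joints([-.6,0,2.2,1.5,.4,1.6]); print(manip.get_position(),manip.get_time())
pick((.434,.138),.3); shot("1")
import cv2
c=np.load("side1.npz")["image"][130:370,100:420,::-1]; cv2.imwrite("pics/s1.png",cv2.resize(c,None,fx=2.4,fy=2.4))
E
```

```text
[ 0.53983569 -0.21357916  0.35781874] 2.35
[0.434 0.138 0.19 ] t 3.82 F [-0.6  0.5  0. ] w 0.0603
[0.434 0.138 0.102] t 4.7 F [-0.1  0.4 -0.1] w 0.06
grip 0.0291906221456104 43.94355297088623
[0.434 0.138 0.19 ] t 5.83 F [-0.5 -0.8 -1.4] w 0.029
```

View pics/s1.png

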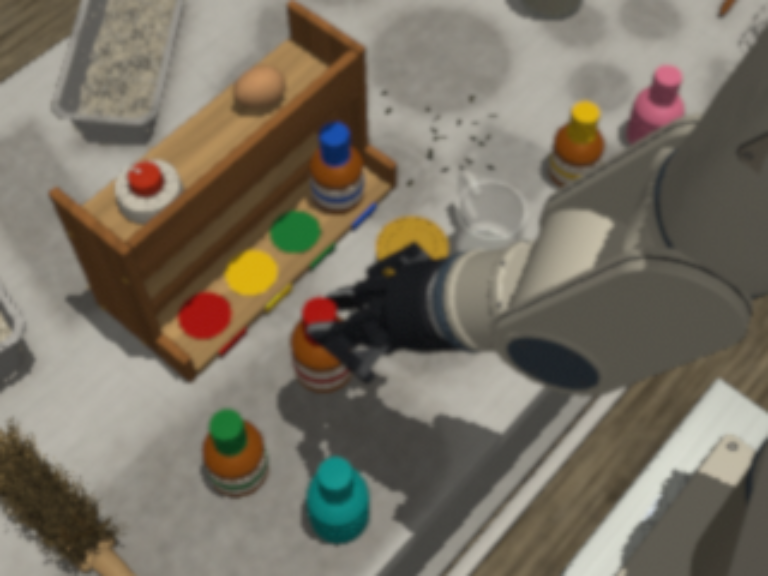

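The side view shows the red bottle held upright by its cap at (320,315), clear of the table. Placing it next.

```bash
python3 - <<'E'
from arm import *
place(SP["red"])
# clear the view: go toward yellow bottle side
mv((.50,-.1,.22),-.2); mv((.45,-.268,.2),-.45)
shot("2")
import cv2,fit
fit.C={n:dict(np.load(n+"2.npz")) for n in("top","side")}
im=fit.C["side"]["image"][130:370,100:420,::-1]; cv2.imwrite("pics/s2.png",cv2.resize(im,None,fx=2.4,fy=2.4))
# seed = predicted cap pixel
from h import px
def meas(xy,z=.128,kind="capS"):
    s={}
    for n in fit.C:
        u=px(fit.C[n],(*xy,z)); o=fit.off[n]; s[n]=((u[0]-o[0])*o[2],(u[1]-o[1])*o[2])
    return fit.fit(s,kind)
for nm,xy in(("red",SP["red"]),("blue",(.6013,-.0515))):
    o,a=meas(xy); print(nm,np.round(o,4).tolist(),a)
E
```

```text
[0.555 0.159 0.19 ] t 6.96 F [ 0.4 -0.6 -2.2] w 0.0288
[0.555 0.159 0.128] t 7.62 F [ 0.  -0.  -1.8] w 0.029
[0.6   0.159 0.128] t 8.34 F [-0.6  0.4 -2. ] w 0.0287
[0.6   0.159 0.121] t 8.72 F [ 0.8 -0.1  2.5] w 0.0291
[0.6   0.159 0.12 ] t 10.01 F [-0.1  0.2  0.2] w 0.0553
[ 0.5  -0.1   0.22] t 11.03 F [0.  0.  0.4] w 0.0553
[ 0.45  -0.268  0.2  ] t 11.76 F [0.3 0.3 0.3] w 0.0548
red [[0.5977, 0.1556], [0.5905, 0.1505], [0.6015, 0.1594]] {'top': (np.int32(261), 131), 'side': (np.int32(273), 230)}
blue [[0.601, -0.0514], [0.5993, -0.0514], [0.603, -0.0518]] {'top': (np.int32(106), 126), 'side': (np.int32(177), 200)}
```

View pics/s2.png

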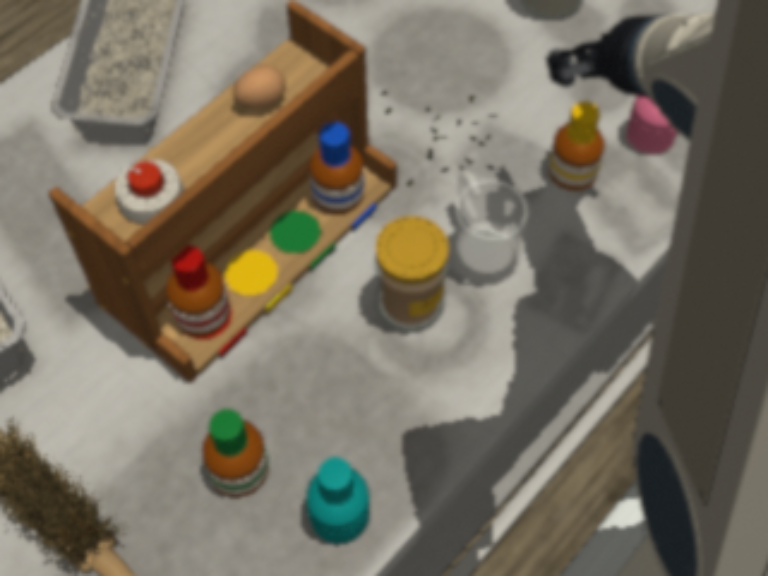

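The red bottle stands on its spot at (197,300), in line with blue. The red masks leaked into the orange body, so I'm re-measuring with tighter hue limits (offline).

```bash
cat > meas.py <<'E'
import numpy as np,fit
from h import px
def meas(tag,xy,z=.128,kind="capS",t=9):
    fit.C={n:dict(np.load(n+tag+".npz")) for n in("top","side")}; s={}
    for n in fit.C:
        u=px(fit.C[n],(*xy,z)); o=fit.off[n]; s[n]=((u[0]-o[0])*o[2],(u[1]-o[1])*o[2])
    m0=fit.mask; fit.mask=lambda n,sd:m0(n,sd,t)
    o,a=fit.fit(s,kind); fit.mask=m0; print(tag,t,np.round(o,4).tolist(),a)
E
python3 - <<'E'
from meas import *
for t in(3,4,5,6): meas("2",(.5996,.1594),t=t)
E
```

```text
2 3 [[0.6003, 0.1586], [0.5976, 0.1572], [0.6019, 0.1592]] {'top': (np.int32(93), 131), 'side': (np.int32(173), 230)}
2 4 [[0.6001, 0.1584], [0.5976, 0.1573], [0.6018, 0.1594]] {'top': (np.int32(100), 131), 'side': (np.int32(184), 230)}
2 5 [[0.5998, 0.1586], [0.5975, 0.1571], [0.6018, 0.1594]] {'top': (np.int32(104), 131), 'side': (np.int32(189), 230)}
2 6 [[0.6004, 0.1589], [0.598, 0.1573], [0.6018, 0.1593]] {'top': (np.int32(108), 131), 'side': (np.int32(199), 230)}
```

Red is within about 1 mm of its spot. Yellow next, carried in straight lines through the corridor in front of the rack.

```bash
python3 - <<'E'
from arm import *
pick((.424,-.268),-.56)
mv((.528,-.2,.2),-.35,.15); mv((.528,.089,.2),0,.18)
place(SP["yellow"])
mv((.50,.14,.2),.2); mv((.44,.23,.2),.35)
shot("3")
import cv2
im=np.load("side3.npz")["image"][130:370,100:420,::-1]; cv2.imwrite("pics/s3.png",cv2.resize(im,None,fx=2.4,fy=2.4))
from meas import *
for t in(4,7): meas("3",SP["yellow"],t=t)
E
```

```text
[ 0.424 -0.268  0.19 ] t 12.33 F [ 0.7 -0.6 -0.1] w 0.0553
[ 0.424 -0.268  0.102] t 13.22 F [ 0.3 -0.9  1.2] w 0.055
grip 0.028864390078684236 43.90603244304657
[ 0.424 -0.268  0.19 ] t 14.32 F [ 0.8 -0.3 -2.2] w 0.0282
[ 0.528 -0.2    0.2  ] t 15.29 F [-0.6  0.6 -2.1] w 0.0283
[0.528 0.089 0.2  ] t 17.04 F [ 0.2 -0.3 -2.4] w 0.0283
[0.555 0.089 0.19 ] t 17.29 F [-1.2  0.1 -2.1] w 0.0283
[0.555 0.089 0.128] t 17.96 F [ 0.7 -0.6 -2.2] w 0.0284
[0.6   0.089 0.128] t 18.68 F [ 0.4 -0.4 -2.2] w 0.0282
[0.6   0.089 0.121] t 19.06 F [ 1.1 -0.2  3.8] w 0.0284
[0.6   0.089 0.12 ] t 20.34 F [ 0.3 -0.4 -0.1] w 0.055
[0.5  0.14 0.2 ] t 20.73 F [0.7 0.4 0.7] w 0.0551
[0.44 0.23 0.2 ] t 21.23 F [-0.5 -0.4  0.3] w 0.055
3 4 [[0.6035, 0.0886], [0.6009, 0.0871], [0.6054, 0.0893]] {'top': (np.int32(85), 129), 'side': (np.int32(206), 218)}
3 7 [[0.6037, 0.0889], [0.6007, 0.0872], [0.6056, 0.0895]] {'top': (np.int32(100), 129), 'side': (np.int32(244), 218)}
```

View pics/s3.png

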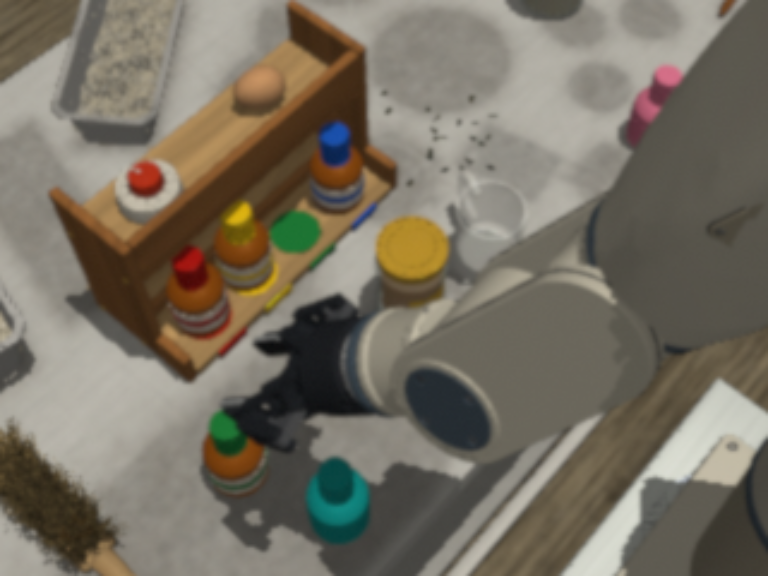

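Yellow is upright but about 3.5 mm too far back: a sliver of its spot shows in front at (262,283). I'll mend that after green. The green cap at (228,430) is free to grasp.

```bash
python3 - <<'E'
from arm import *
pick((.4524,.25),.3)
mv((.52,.12,.2),.1,.16); mv((.528,.019,.2),0,.16)
place(SP["green"])
mv((.50,.14,.2),.2); mv((.42,.25,.2),.4)
shot("4")
import cv2
im=np.load("side4.npz")["image"][130:370,100:420,::-1]; cv2.imwrite("pics/s4.png",cv2.resize(im,None,fx=2.4,fy=2.4))
from meas import *
for t in(7,12): meas("4",SP["green"],t=t)
meas("4",(.6036,.0888),t=5);meas("4",SP["red"],t=5);meas("4",(.6013,-.0515))
E
```

```text
[0.452 0.25  0.19 ] t 21.67 F [-1.   0.4 -0.5] w 0.0551
[0.452 0.25  0.102] t 22.55 F [-0.3  0.6  0.2] w 0.0548
grip 0.029545963519431426 44.02614176273346
[0.452 0.25  0.19 ] t 23.64 F [-0.6 -0.9 -1. ] w 0.0291
[0.52 0.12 0.2 ] t 24.71 F [ 0.  -0.3 -0.5] w 0.0289
[0.528 0.019 0.2  ] t 25.49 F [ 0.3  1.  -1.9] w 0.0289
[0.556 0.019 0.19 ] t 25.74 F [-1.4  0.3 -1.4] w 0.0292
[0.556 0.019 0.128] t 26.41 F [ 0.8 -0.1 -1.3] w 0.0295
[0.601 0.019 0.128] t 27.12 F [-0.7  0.2 -2. ] w 0.0294
[0.601 0.019 0.121] t 27.51 F [ 0.6 -0.7  2.3] w 0.029
[0.601 0.019 0.12 ] t 28.78 F [ 0.1 -0.2  0.7] w 0.055
[0.5  0.14 0.2 ] t 29.35 F [-0.6 -1.2  0. ] w 0.0549
[0.42 0.25 0.2 ] t 29.94 F [ 0.6 -1.   0.2] w 0.055
4 7 [[0.6009, 0.0189], [0.5986, 0.0174], [0.6024, 0.0186]] {'top': (np.int32(93), 127), 'side': (np.int32(153), 209)}
4 12 [[0.6012, 0.018], [0.5985, 0.0178], [0.6032, 0.0185]] {'top': (np.int32(96), 127), 'side': (np.int32(162), 209)}
4 5 [[0.6034, 0.0887], [0.6009, 0.0871], [0.6056, 0.0895]] {'top': (np.int32(93), 129), 'side': (np.int32(216), 218)}
4 5 [[0.6, 0.1584], [0.5976, 0.1572], [0.6019, 0.1594]] {'top': (np.int32(104), 131), 'side': (np.int32(190), 230)}
4 9 [[0.6013, -0.0515], [0.5994, -0.0515], [0.603, -0.0517]] {'top': (np.int32(107), 126), 'side': (np.int32(179), 200)}
```

View pics/s4.png

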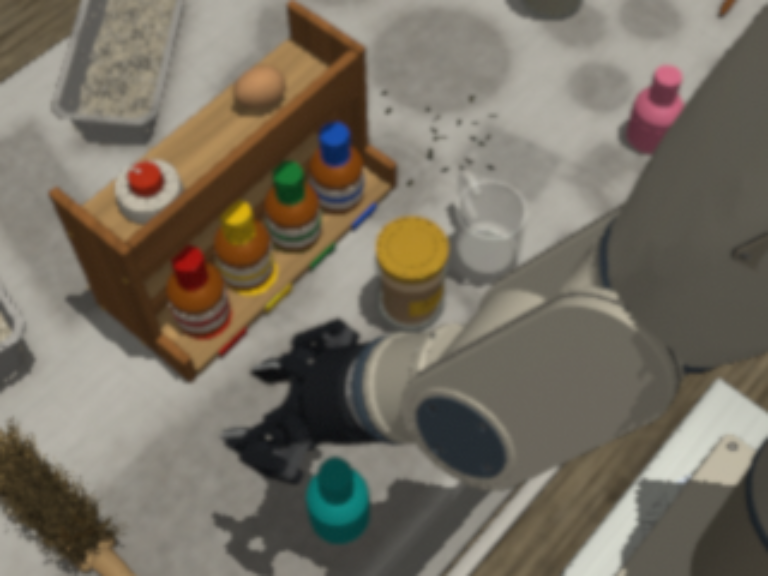

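Green is on target at (290,225), within about 1 mm. Yellow is still about 3 mm too deep, so I'm regripping it, lifting slightly and easing it forward.

```bash
python3 - <<'E'
from arm import *
x,y=SP["yellow"]; z=GH+.018; d=.0032
mv((x,y,z),0,None,.085); mv((x,y,z),0,.1)
manip.command_gripper(.02,f_grip=45)
mv((x,y,z+.005),0,.03); mv((x-d,y,z+.005),0,.03); mv((x-d,y,z+.001),0,.02)
manip.command_gripper(.055); manip.hold(.2); mv((x-d,y,z),0,.12,.085)
mv((.50,.14,.2),.2); mv((.42,.25,.2),.4); manip.hold(.3)
shot("5")
import cv2
im=np.load("side5.npz")["image"][130:370,100:420,::-1]; cv2.imwrite("pics/s5.png",cv2.resize(im,None,fx=2.4,fy=2.4))
from meas import *
meas("5",(.6005,.0888),t=5);meas("5",SP["green"],t=12);meas("5",SP["red"],t=5);meas("5",(.6013,-.0515))
E
```

```text
[0.6   0.089 0.12 ] t 30.84 F [ 0.  -0.2 -0.1] w 0.0551
[0.6   0.089 0.12 ] t 31.84 F [-0.1 -0.4  0. ] w 0.0547
[0.6   0.089 0.125] t 32.57 F [ 0.1  1.  -2.1] w 0.025
[0.597 0.089 0.125] t 32.83 F [-0.2 -0.7 -2.6] w 0.0249
[0.597 0.089 0.121] t 33.17 F [0.1 0.2 0. ] w 0.0246
[0.597 0.089 0.12 ] t 34.62 F [-0.3  0.9  0.7] w 0.055
[0.5  0.14 0.2 ] t 35.02 F [ 0.  -0.2  0.1] w 0.0552
[0.42 0.25 0.2 ] t 35.61 F [-0.5  0.  -0.4] w 0.0552
5 5 [[0.6039, 0.0883], [0.6011, 0.0868], [0.6056, 0.0891]] {'top': (np.int32(90), 129), 'side': (np.int32(218), 218)}
5 12 [[0.6005, 0.0182], [0.5987, 0.0177], [0.6031, 0.0184]] {'top': (np.int32(96), 127), 'side': (np.int32(162), 209)}
5 5 [[0.5999, 0.1583], [0.5974, 0.1571], [0.602, 0.1592]] {'top': (np.int32(104), 131), 'side': (np.int32(190), 230)}
5 9 [[0.6012, -0.0515], [0.5994, -0.0515], [0.6031, -0.0519]] {'top': (np.int32(107), 126), 'side': (np.int32(178), 200)}
```

View pics/s5.png

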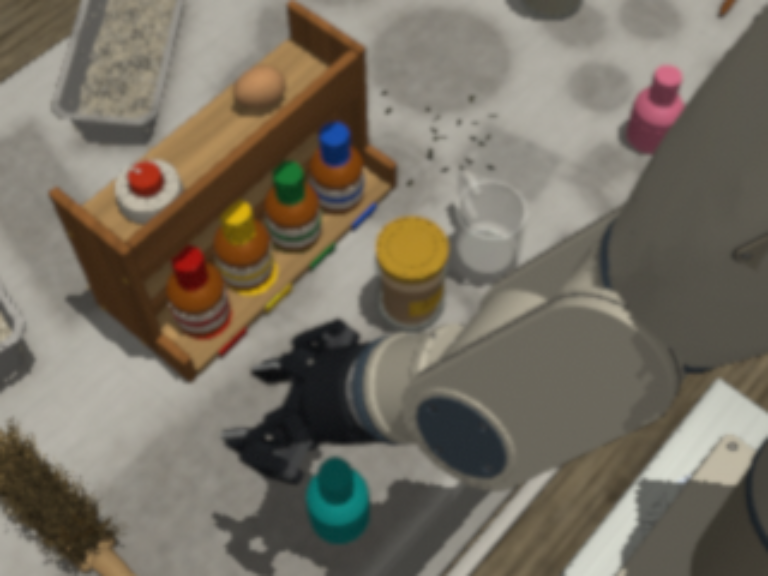

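Yellow didn't move. The jaw width was 25 mm, so the pads hold the cap off-centre (they stand further back at this opening) and let it slip forward. I'm regripping about 5 mm deeper along the tool axis and centred on the actual cap, which is at x of about 0.6037.

```bash
python3 - <<'E'
from arm import *
x,y=.6037,SP["yellow"][1]; z=GH+.018; D=-.005; d=.0033
mv((x-.003,y,z),0,None,.085); mv((x,y,z),0,.1,D)
manip.command_gripper(.02,f_grip=45)
print(manip.get_width())
mv((x,y,z+.005),0,.03,D); mv((x-d,y,z+.005),0,.03,D); mv((x-d,y,z+.001),0,.02,D)
manip.command_gripper(.055); manip.hold(.2); mv((x-d,y,z),0,.12,.085)
mv((.50,.14,.2),.2); mv((.42,.25,.2),.4); manip.hold(.3)
shot("6")
import cv2
im=np.load("side6.npz")["image"][170:300,150:300,::-1]; cv2.imwrite("pics/s6.png",cv2.resize(im,None,fx=4,fy=4))
from meas import *
meas("6",(.6015,.0888),t=5);meas("6",SP["green"],t=12);meas("6",SP["red"],t=5);meas("6",(.6013,-.0515))
E
```

```text
[0.601 0.089 0.12 ] t 36.81 F [ 0.1  0.3 -0. ] w 0.0549
[0.604 0.089 0.12 ] t 37.88 F [ 0.9 -0.9 -0.7] w 0.0551
0.029350783645122835
[0.604 0.089 0.125] t 38.55 F [ 0.7 -0.  -1.9] w 0.0292
[0.6   0.089 0.125] t 38.81 F [ 0.3  0.6 -2. ] w 0.0293
[0.6   0.089 0.121] t 39.16 F [-0.9  0.7 -1.6] w 0.0293
[0.6   0.089 0.12 ] t 40.62 F [0.2 0.4 0.5] w 0.0551
[0.5  0.14 0.2 ] t 41.01 F [-0.3 -0.7  0.1] w 0.0552
[0.42 0.25 0.2 ] t 41.6 F [ 0.1  0.4 -0.5] w 0.0547
6 5 [[0.6032, 0.0885], [0.6005, 0.087], [0.6045, 0.0893]] {'top': (np.int32(97), 129), 'side': (np.int32(225), 218)}
6 12 [[0.6011, 0.0186], [0.5985, 0.0178], [0.6032, 0.0183]] {'top': (np.int32(96), 127), 'side': (np.int32(163), 209)}
6 5 [[0.6003, 0.1591], [0.5977, 0.1573], [0.6019, 0.1594]] {'top': (np.int32(104), 131), 'side': (np.int32(189), 230)}
6 9 [[0.6013, -0.0514], [0.5993, -0.0514], [0.6031, -0.0519]] {'top': (np.int32(106), 126), 'side': (np.int32(178), 200)}
```

View pics/s6.png

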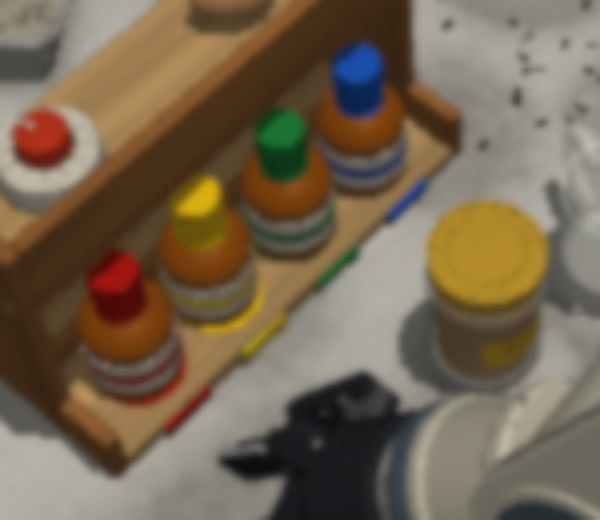

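All four bottles stand upright in one row. Red, green and blue are within about 1 mm, and yellow within about 2–3 mm (it still shows a thin sliver of its spot at (230,320)). The arm is clear and the jar and mug haven't been touched, so I'm handing in.

```bash
python3 -c "
from rig import manip
print(manip.sign_off(),manip.get_time())"
```

```text
the job is handed in; nothing more can be done
the job is handed in; nothing more can be done
```

The job is handed in: red, yellow and green stand upright on their own spots in a row with the blue bottle, red and green within about 1 mm of centre by camera and yellow still about 2–3 mm too far back after two corrections, at about 42 s on the robot's clock, with the blue bottle, honey jar and mug left alone.

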